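# Uncouple the vial tray shuttle

## Task

Take the red saddle marker off the shuttle's blue tongue and hang it over the free-standing steel rail, one leg on each side of the bar, and let go. Then pull the yellow latch knob sideways against its spring, fully out before the tongue rises, lift the tongue so that its coupler is at least 70 mm above where it sat on the ball, and finish while still holding it raised and still in the gripper. Leave the vials, the carton and the steel dish where they stand.

Things in the scene. Friction and masses are not known exactly. Their poses are not given: they have to be found in the camera images.
- marker: loose red saddle, an upside-down U, 80 g, draped over the blue tongue bar: two legs 50 mm tall, 50 wide, 5 thick, 28 mm gap between, 5 mm top plate; on top a grip fin 40 mm long, 12 thick, 30 high (z = 55 to 85 mm). Origin midway between the feet of the legs; z up; x along the straddled bar and the fin's length; y from leg to leg, across the fin
- marker_seat (a point): point of the marker at the middle of the underside of its top plate (50 mm above its origin), which rests on the bar; axes as the marker
- rail_mid (a point): middle of the axis of the horizontal bar of the marker rail, a free-standing fixed steel rail: round bar 14 mm thick, 200 mm long, its axis 160 mm above the table, on two posts at its ends. The y axis runs along the bar, z up
- coupler: blue coupler head and tongue bar, one piece. Origin: ball centre while coupled, 70 mm above the table. x along the tongue to its hinge (200 mm away, 15 mm higher), y along the hinge axis, z up when down. Bar 14 x 14 mm, top 22 mm above origin; head 54 x 46 mm, top 28 mm above origin. With latch about 0.45 kg; falls back if let go
- hinge (a point): point on the tongue's hinge axis at the trolley, 85 mm above the table, fixed. Its x axis points away from the ball, into the trolley; y along the hinge axis, away from the latch knob's side
- tongue (a joint): tongue hinge angle in rad: 0 = down on the ball, grows as the coupler end rises (0.36 rad raises the coupler by 70 mm); up to 0.9
- latch (a joint): latch travel in m: 0 = home (brass fork under the ball, tongue cannot rise), 0.034 = fully pulled; the ball is free from 0.024 on. The spring pushes it home with 4 N at 0 and 13 N at full travel. It moves along the coupler's -y, away from the tongue on the side turned away from the robot
- knob_top (a point): middle of the top face of the yellow latch knob, an upright tab: 20 mm along the tongue (x), 12 mm thick along the pull (y), top 140 mm above the table when the tongue is down, 42 mm above the coupler head. Centred 60 mm to the -y side of the coupler's origin when home. Axes as the coupler. The tongue can be lifted by this knob
- vial1: bystander: amber glass vial with a white cap, 42 mm across, 68 mm tall, origin under its centre; stands on the trolley's tray behind the hinge
- vial2: bystander: amber glass vial with a white cap, 42 mm across, 68 mm tall, origin under its centre; stands on the trolley's tray behind the hinge
- vial3: bystander: amber glass vial with a white cap, 42 mm across, 68 mm tall, origin under its centre; stands on the trolley's tray behind the hinge
- vial4: bystander: amber glass vial with a white cap, 42 mm across, 68 mm tall, origin under its centre; stands on the table beyond the rail
- vial5: bystander: amber glass vial with a white cap, 42 mm across, 68 mm tall, origin under its centre; stands on the table beyond the rail
- carton: bystander: white carton with a blue band, 90 x 130 x 45 mm, lying on the table on the robot's left, origin under its centre
- dish: bystander: empty round steel dish 76 mm across, 30 mm tall, on the far side of the table, origin under its centre
Things that resemble listed ones, but are neither listed nor needed, are in the scene too. Of the things like the marker, leave any that is green; of the rest the smaller one is meant.

How it is judged:
On the way, in this order (a step that is already met when the one before it is completed fails the run):
1. the marker hangs over the rail, released and still (x of marker_seat in the frame of rail_mid between -0.012 and 0.012 m and y of marker_seat in the frame of rail_mid between -0.085 and 0.085 m and z of marker_seat in the frame of rail_mid between 0.002 and 0.016 m and angle between marker's own z axis and vertical below 0.3 rad and angle between the x axis of marker and the y axis of rail_mid, either way round below 0.45 rad and contact force between marker and the fingers below 0.1 N and linear speed of marker below 0.05 m/s), for 0.2 s.
2. the latch is pulled out while the tongue is still down (value of joint latch above 0.022 m and value of joint tongue below 0.06 rad), for 0.1 s.
At the end, for the whole second after the job is handed in: Marker released and still on the rail: seat 2 to 16 mm above the bar axis, within 12 mm across and 85 mm along it, tilt under 0.3 rad, in line within 0.45 rad. Tongue raised over 0.33 rad (65 mm), slower than 0.08 rad/s, fingers pressing on coupler or latch over 1 N, marker not touching it (all of step 1 and value of joint tongue above 0.33 rad and velocity of joint tongue between -0.08 and 0.08 rad/s and contact force between coupler and the fingers above 1 N and contact force between coupler and marker below 0.1 N); the arm keeps its last pose, push and grip.
It fails at once if a vial, the carton or the dish is moved more than 30 mm (distance of any of vial1, vial2, vial3, vial4, vial5, carton, dish from where it was at the start of the episode above 0.03 m).
It also fails if it takes over 58 s, if anything falls off the work surface, if the arm or the gripper's body presses on something with over 40 N, if the wrist force passes 120 N, or if a joint passes its speed limit or range.

## Robot

A 6-joint arm with a two-finger parallel gripper is mounted at the origin on the work surface. World frame = base frame: x ahead of the robot, y to its left, z up, the work surface at z = 0. Lengths are in m, angles in rad, forces in N, time in s.
With the tool pointing down it reaches from about 0.3 to 0.875 m from the base axis. Payload 6.4 kg.
Tool frame: the origin (TCP) lies midway between the tips of the shut fingers; the grasp point (between the pads) lies ctrl.grip_point_offset behind it (ctrl.grip_point_offset is the distance from the TCP to the grasp point, in m); z points along the fingers, y is the direction in which the jaws open and shut (so a half turn about z gives the same grasp; the last joint's range is limited). The gripper opens to 85 mm and grips with 20 to 120 N. Pads are 22 mm wide; open, the fingers measure 114 mm over their backs; the gripper's body (76 mm by 85 mm) begins 54 mm behind the grasp point. The pads swing forward as they close: fully open they stand 13 mm farther back than shut.
Start: joints at [1.035, 0.181, 1.607, -0, 1.354, -0.206], TCP at [0.186, 0.544, 0.231] pointing down, gripper open.
Joint ranges: [-2.99, 2.99], [-0.89, 2.07], [0.3, 2.58], [-1.14, 4.28], [0, 2.63], [-3.12, 3.12]. Speed limits (rad/s): [2.57, 2.57, 3.01, 3.14, 3.14, 3.14].

## Interface

Orientations are given as a unit quaternion [w, x, y, z].
In Python, from bench import ctrl, viewer gives the robot as it stands.
- The arm moves only by the shell command python3 -m handwheel 'ROWS' [OPENING]. ROWS is JSON, a list of rows, each an object with "travel": the shift along the tool's x, y, z as a fraction of full scale, a list of three; "dr": the turn, a rotation vector about the tool's x, y, z as a fraction of full scale, a list of three. A call has 1 to 20 rows; each row shifts and turns the pose as measured when the row begins, along the tool's axes as they then stand; what a row does not reach is not made up. Full scale, the value 1, is 150 mm for a shift and 30 degrees for a turn. A row lasts 1/12 s, in which the tool goes at most 41.7 mm and 7.16 degrees, less where a joint would pass 70% of its speed; a pose out of reach is approached as far as the arm can. A call with a number of a shift or a turn outside -1 to 1 is refused whole. A call with a gripper value outside its range is refused whole. OPENING is the opening, from -1 (shut) to 1 (fully open), set as the call begins (- or left out, the last holds). The fingers move at their own pace and stop on an object; the grip force is fixed at half the most. Time passes only in rows, so rows that do not move let the fingers close. It gives the time, the measured TCP pose, the force and the opening at its end, in the units of the state.
- ctrl.get_obs(): the state, without advancing time (a new reading comes with each control period).
- viewer.camera(name): name is "scene" or "top"; returns the picture (420x560x3 uint8, red, green, blue); there is no depth.
- viewer.get_calibration(name): a dict with "camera_matrix" (3x3 intrinsics, pixels), "R" (3x3) and "t" (3): a world point X has camera coordinates R X + t. Camera axes: x right, y down, z forward; pixel columns grow to the right and rows downward; lengths in m; the calibration is good to about 2 mm. A picture is of the moment at which its call begins. get_calibration takes no time and is no camera call.
- ctrl.hand_in(): hands the job in, once; it reports no verdict.
The state is a dict: "time_s": time; "q": joint angles; "dq": joint speeds; "joint_efforts": joint torques, N m; "eef_pos": TCP position; "eef_rot": TCP orientation; "wrist_force": force on the tool from outside, world axes, zero at the start; "torque": the same for the moment, N m; "opening": opening from 0.0 (shut) to 1.0 (fully open).
Only numpy, scipy, OpenCV 4.12 (cv2) and the standard library are available. Lean on these libraries where they do the work, as an engineer would, in place of code of your own. Each camera call takes 0.05 s, during which the arm holds its last target. There are 200 camera calls.

## Working session

There is one attempt and no reset: what is moved stays moved. The work goes in short steps, Python scripts to look and compute and a shell command to move; the robot and the scene stay as the last step left them, time stands still between calls to the robot, and variables do not carry over. Pictures are saved under pics/ and viewed, about 8 in all and at most 12, crops included, and the job is handed in when it is done.

```bash
mkdir -p pics
python3 - <<'E'
from bench import ctrl, viewer
import cv2,numpy as np
for n in("scene","top"):
    im=viewer.camera(n); cv2.imwrite(f"pics/{n}0.png",cv2.cvtColor(im,cv2.COLOR_RGB2BGR))
    c=viewer.get_calibration(n); print(n,np.round(c["camera_matrix"],1).tolist(),np.round(c["R"],3).tolist(),np.round(c["t"],3).tolist())
print(ctrl.get_obs(),ctrl.grip_point_offset)
E
```

```text
scene [[486.2, 0.0, 284.6], [0.0, 486.2, 210.6], [0.0, 0.0, 1.0]] [[-0.018, 1.0, -0.002], [0.732, 0.012, -0.681], [-0.681, -0.014, -0.732]] [-0.014, -0.299, 1.716]
top [[540.3, 0.0, 290.1], [0.0, 540.3, 211.6], [0.0, 0.0, 1.0]] [[-0.026, -1.0, -0.002], [-0.983, 0.026, -0.181], [0.181, -0.002, -0.983]] [0.056, 0.527, 1.573]
{'time_s': 0.1, 'q': array([ 1.03464410e+00,  1.81484179e-01,  1.60789160e+00,  9.56625177e-06,
        1.35380530e+00, -2.06330842e-01]), 'dq': array([-0.00053077, -0.00174286, -0.00160282,  0.00038816,  0.00013925,
       -0.00037691]), 'joint_efforts': array([ 9.11198767e-04, -4.45878911e+01, -3.52235341e+01, -1.60510758e-04,
        4.22164856e-03,  1.02307624e-05]), 'eef_pos': array([0.18596894, 0.54357775, 0.23047237]), 'eef_rot': array([-2.92471087e-04,  1.64165206e-01,  9.86432539e-01, -7.38415970e-04]), 'wrist_force': array([-0.09642587, -0.29887338, -0.09489539]), 'torque': array([ 0.00530537, -0.02915859,  0.03289139]), 'opening': 0.9993382131336259} 0.0187
```

View pics/scene0.png

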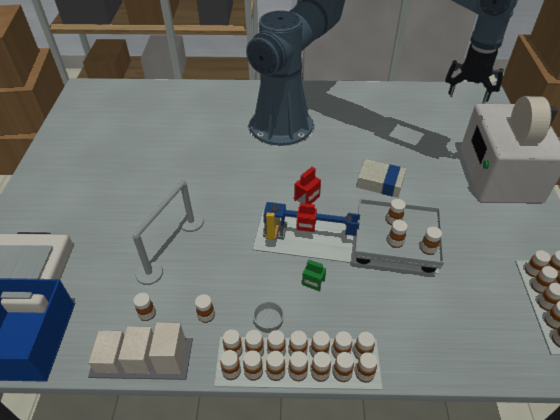

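View pics/top0.png

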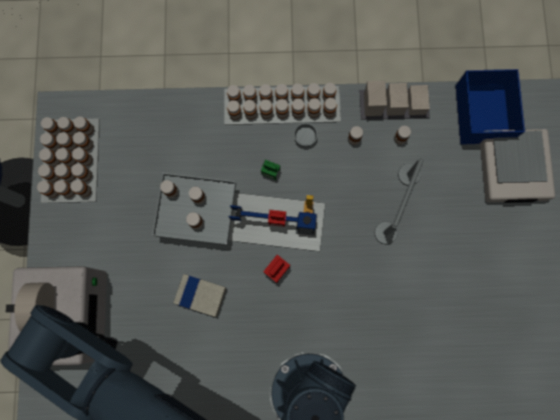

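The scene shows red saddle A at scene (308,187)/top (277,269), standing on the table, and red saddle B at scene (306,217)/top (277,217), on the tongue. A green one is at scene (313,273)/top (270,170). B should be the one I want, so I'll check it in a close crop.

```bash
cat > h.py <<'E'
import cv2,numpy as np
from bench import ctrl, viewer
def ray(n,uv):
    c=viewer.get_calibration(n);R=np.array(c["R"]);t=np.array(c["t"])
    d=R.T@np.linalg.inv(c["camera_matrix"])@np.array([uv[0],uv[1],1.]); return -R.T@t,d/np.linalg.norm(d)
def plane(n,uv,z):
    o,d=ray(n,uv); return o+d*(z-o[2])/d[2]
def tri(s,t):
    o1,d1=ray("scene",s);o2,d2=ray("top",t)
    k=np.linalg.lstsq(np.c_[d1,-d2],o2-o1,rcond=None)[0]
    a,b=o1+k[0]*d1,o2+k[1]*d2; return (a+b)/2,np.linalg.norm(a-b)
def crop(ims,boxes,f,name):
    o=[cv2.resize(cv2.cvtColor(i,cv2.COLOR_RGB2BGR)[y:y+h,x:x+w],None,fx=f,fy=f,interpolation=cv2.INTER_CUBIC) for i,(x,y,w,h) in zip(ims,boxes)]
    cv2.imwrite(name,np.vstack(o))
E
python3 - <<'E'
from h import *
s=cv2.cvtColor(cv2.imread("pics/scene0.png"),4);t=cv2.cvtColor(cv2.imread("pics/top0.png"),4)
crop([s,t],[(245,160,130,75),(215,190,130,72)],4,"pics/c1.png") 
crop([s,t],[(125,175,90,115),(360,150,90,100)],2.7,"pics/c2.png")
E
```

```text
(no output)
```

View pics/c1.png

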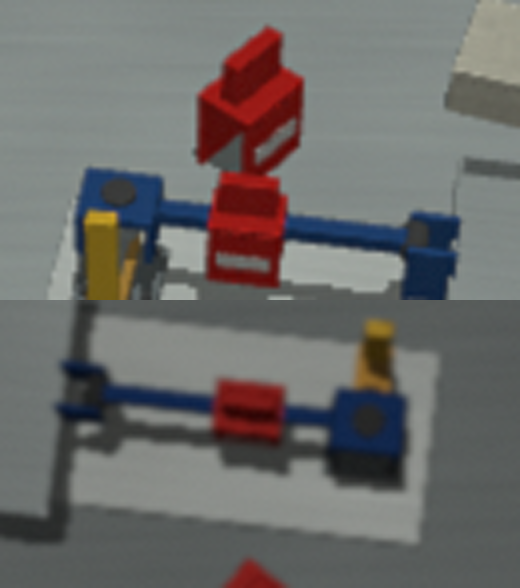

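View pics/c2.png

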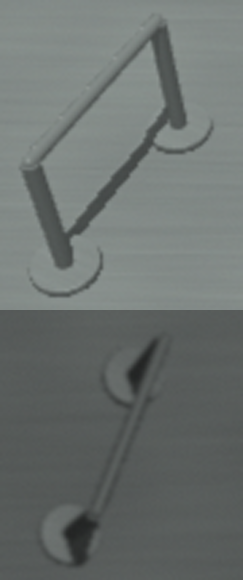

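Crop 1 confirms it. The smaller red saddle B straddles the blue bar, with its fin top near scene (307,205), and the bigger A stands loose on the table. The knob top is at scene (270,214)/top (309,196). Crop 2 shows the rail ends at scene (135,236) and (183,182), and top (421,161) and (394,225).

Run:
```python
from h import *
s=cv2.imread("pics/scene0.png");t=cv2.imread("pics/top0.png")
P=lambda n,a,b:print(n,*[np.round(x,4) for x in tri(a,b)])
P("railfar",(135.4,236.1),(421.1,161.1));P("railnear",(183.1,181.7),(394,225.2))
P("knob",(270.25,214),(309.5,196.5));P("headtop",(274.75,207.75),(307.25,220))
P("fin",(307.5,205.25),(277.5,215.2))
np.set_printoptions(linewidth=200)
print(t[206:228,266:290,2]);print(s[200:234,294:320:2,2])
# bar line direction in top by blue mask, on plane z .09
for n,im,(x0,x1,y0,y1),z in(("top",t,(243,265,205,225),.095),("top",t,(288,296,205,228),.092),("scene",s,(287,294,205,222),.09),("scene",s,(320,343,205,225),.097)):
    b=im.astype(int);m=(b[...,0]>b[...,2]*1.8)&(b[...,0]>60);m2=np.zeros_like(m);m2[y0:y1,x0:x1]=1
    v,u=np.nonzero(m&m2);print(n,len(u),np.round(plane(n,(u.mean(),v.mean()),z),4))
```

```text
railfar [ 0.6441 -0.333   0.1569] 0.0018
railnear [ 0.4611 -0.245   0.1637] 0.0012
knob [ 0.553  -0.013   0.1419] 0.0019
headtop [ 0.4924 -0.005   0.1008] 0.0036
fin [0.5046 0.0811 0.1249] 0.0054
[[137 137 137 137 138 136 137 138 137 137 137 137 138 138 137 137 138 136 136 137 137 137 138 137]
 [138 138 137 136 137 137 136 136 137 136 136 138 137 137 137 137 136 136 136 137 137 138 137 136]
 [137 137 134 134 133 133 133 134 136 138 137 137 137 136 135 136 136 136 137 137 137 137 136 136]
 [137 136 130 126 125 125 125 128 134 136 135 134 133 133 131 132 132 135 136 137 135 136 136 135]
 [135 134 128 123 124 124 125 130 133 133 131 129 127 125 125 125 128 133 135 134 135 135 136 135]
 [135 134 128 123 122 124 122 125 127 126 125 125 126 124 124 124 126 131 132 130 131 134 136 136]
 [123 125 122 120 117 120 115 117 120 119 121 124 125 123 121 121 123 127 127 123 124 133 135 136]
 [ 87  95 105 112 114 119 120 122 122 121 122 122 123 119 116 113 116 119 119 115 116 129 136 136]
 [ 44  59  84 105 114 122 124 125 125 126 124 124 123 121 118 117 117 113 108 105 111 126 136 136]
 [ 23  43  81
[... 2567 characters left out ...]
97  98  96  95  96 155 162]
 [163 113  96 105 105 106 104 114 102  95  98 160 162]
 [163 110  96 104 105 106 105 108 106  97 105 163 161]
 [163 108  94 100 104 103 105 105 107  99 105 161 160]
 [160 110  89  94  98  89  97 101 103  99 104 162 160]
 [104  92  95  96  96  89  96  96  90  94 112 163 162]
 [ 87  90  96  97  96  96  96  97  95  96 113 161 164]
 [ 89  89  91  92  97 100  97  97  96  96  98 104 150]
 [ 90  89  90  89  90  89  91  93  95  96  93  88 103]
 [106  89  90  89  91  90  90  89  90  90  90  88  90]
 [108  90  91  88  89  90  90  88  89  96  96  95  88]]
top 74 [0.5148 0.1491 0.095 ]
top 28 [0.499  0.0395 0.092 ]
scene 37 [0.501 0.038 0.09 ]
scene 123 [0.5226 0.1461 0.097 ]
```

```bash
cat > d.py <<'E'
# d.py x y z yaw_of_tool_y_deg [pitch about tool y, deg]: what is left to go, in handwheel units
import sys,numpy as np
from scipy.spatial.transform import Rotation as Ro
from bench import ctrl
a=[float(v) for v in sys.argv[1:]]
o=ctrl.get_obs();p=o["eef_pos"];w,x,y,z=o["eef_rot"];R=Ro.from_quat([x,y,z,w])
ya=np.radians(a[3]);Y=np.array([np.cos(ya),np.sin(ya),0]);Z=np.array([0,0,-1.])
T=Ro.from_matrix(np.c_[np.cross(Y,Z),Y,Z])*Ro.from_euler("y",a[4] if len(a)>4 else 0,degrees=True)
d=np.array(a[:3])-p
print("t",round(o["time_s"],2),"p",np.round(p,4),"open",round(o["opening"],3),"F",np.round(o["wrist_force"],1),"q",np.round(o["q"],2))
print("travel now-axes",np.round(R.inv().apply(d)/.15,3)," target-axes",np.round(T.inv().apply(d)/.15,3)," dr",np.round((R.inv()*T).as_rotvec()/np.radians(30),3))
E
python3 - <<'E'
from h import *
print(tri((307,204.9),(277.2,214.4)))
for n,b in(("scene",(307,204.9)),("top",(277.2,214.4))):print(plane(n,b,.127))
E
python3 d.py .506 .081 .2 -7; python3 -m handwheel '[{"travel":[0,0,0],"dr":[0,0,0.23]},{"travel":[0,0,0],"dr":[0,0,0.23]},{"travel":[0,0,0],"dr":[0,0,0.23]},{"travel":[0,0,0],"dr":[0,0,0.23]},{"travel":[0,0,0],"dr":[0,0,0.23]},{"travel":[0,0,0],"dr":[0,0,0.23]},{"travel":[0,0,0],"dr":[0,0,0.23]},{"travel":[0,0,0],"dr":[0,0,0.23]},{"travel":[0,0,0],"dr":[0,0,0.23]},{"travel":[0,0,0],"dr":[0,0,0.23]},{"travel":[0,0,0],"dr":[0,0,0.23]}]' 1;python3 d.py .506 .081 .2 -7
```

```text
(array([0.50638018, 0.08079576, 0.12802862]), np.float64(0.003232603969639559))
[0.50539229 0.08245884 0.127     ]
[0.50652568 0.07920213 0.127     ]
t 0.1 p [0.186  0.5436 0.2305] open 0.999 F [-0.1 -0.3 -0.1] q [ 1.03  0.18  1.61  0.    1.35 -0.21]
travel now-axes [-3.017 -2.226  0.206]  target-axes [-2.801  2.493  0.203]  dr [-3.000e-03  1.000e-03  2.603e+00]
time_s: 1.02
eef_pos: [0.1839, 0.5401, 0.2242]
eef_rot: [0.002, 0.752, 0.66, -0.006]
wrist_force: [-0.2, 0.3, 0.1]
opening: 1.006
t 1.02 p [0.1839 0.5401 0.2242] open 1.006 F [-0.2  0.3  0.1] q [ 1.03  0.19  1.61 -0.    1.35  1.17]
travel now-axes [-2.754  2.528  0.182]  target-axes [-2.776  2.504  0.161]  dr [-0.01   0.024 -0.016]
```

```bash
python3 -m handwheel '[{"travel":[-0.2,0.18,0],"dr":[0,0,0]},{"travel":[-0.2,0.18,0],"dr":[0,0,0]},{"travel":[-0.2,0.18,0],"dr":[0,0,0]},{"travel":[-0.2,0.18,0],"dr":[0,0,0]},{"travel":[-0.2,0.18,0],"dr":[0,0,0]},{"travel":[-0.2,0.18,0],"dr":[0,0,0]},{"travel":[-0.2,0.18,0],"dr":[0,0,0]},{"travel":[-0.2,0.18,0],"dr":[0,0,0]},{"travel":[-0.2,0.18,0],"dr":[0,0,0]},{"travel":[-0.2,0.18,0],"dr":[0,0,0]},{"travel":[-0.2,0.18,0],"dr":[0,0,0]},{"travel":[-0.2,0.18,0],"dr":[0,0,0]},{"travel":[-0.2,0.18,0],"dr":[0,0,0]}]';python3 d.py .506 .081 .2 -7
```

```text
time_s: 2.1
eef_pos: [0.4801, 0.0944, 0.2219]
eef_rot: [0.001, 0.75, 0.661, -0.009]
wrist_force: [1.1, 0.9, 0.3]
opening: 1.004
t 2.1 p [0.4801 0.0944 0.2219] open 1.004 F [1.1 0.9 0.3] q [-0.04  0.01  1.82 -0.01  1.33  0.09]
travel now-axes [-0.065  0.184  0.145]  target-axes [-0.067  0.182  0.146]  dr [-0.02   0.027 -0.008]
```

```bash
python3 -m handwheel '[{"travel":[-0.07,0.18,0.1],"dr":[-0.02,0.03,0]},{"travel":[0,0,0.15],"dr":[0,0,0]},{"travel":[0,0,0],"dr":[0,0,0]}]';python3 d.py .506 .081 .1 -7
python3 - <<'E'
from h import *
crop([viewer.camera("scene"),viewer.camera("top")],[(240,120,140,100),(215,170,140,90)],3,"pics/c3.png")
E
```

```text
time_s: 2.35
eef_pos: [0.5111, 0.0712, 0.1839]
eef_rot: [0.002, 0.753, 0.657, 0.002]
wrist_force: [-1.4, 0.5, -1.6]
opening: 0.999
t 2.35 p [0.5111 0.0712 0.1839] open 0.999 F [-1.4  0.5 -1.6] q [-0.09  0.09  1.8   0.    1.24  0.04]
travel now-axes [ 0.06  -0.045  0.559]  target-axes [ 0.061 -0.042  0.559]  dr [ 0.009 -0.001 -0.026]
```

View pics/c3.png

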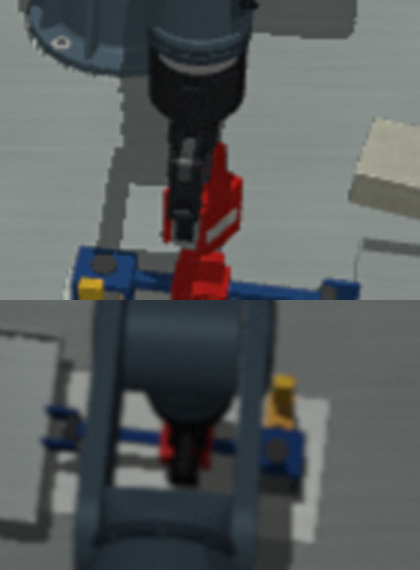

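The crop shows the gripper over saddle B (scene crop (200,270)), about 10 mm off along the bar, as the numbers also say. I'll descend with that correction.

```bash
python3 -m handwheel '[{"travel":[0.06,-0.04,0.1],"dr":[0,0,-0.02]},{"travel":[0,0,0.12],"dr":[0,0,0]},{"travel":[0,0,0.12],"dr":[0,0,0]},{"travel":[0,0,0.1],"dr":[0,0,0]},{"travel":[0,0,0],"dr":[0,0,0]}]';python3 d.py .506 .081 .1 -7
```

```text
time_s: 2.87
eef_pos: [0.5103, 0.087, 0.1275]
eef_rot: [0.007, 0.747, 0.665, 0.007]
wrist_force: [-0.8, 0.2, 0.4]
opening: 1.004
t 2.87 p [0.5103 0.087  0.1275] open 1.004 F [-0.8  0.2  0.4] q [-0.06  0.16  1.86  0.    1.1   0.05]
travel now-axes [-0.043 -0.027  0.183]  target-axes [-0.043 -0.024  0.184]  dr [ 0.038 -0.003  0.012]
```

```bash
python3 -m handwheel '[{"travel":[-0.04,-0.025,0.09],"dr":[0.035,0,0.01]},{"travel":[0,0,0.08],"dr":[0,0,0]},{"travel":[0,0,0.02],"dr":[0,0,0]},{"travel":[0,0,0],"dr":[0,0,0]}]';python3 d.py .506 .081 .1 -7
```

```text
time_s: 3.2
eef_pos: [0.5072, 0.0833, 0.101]
eef_rot: [0.001, 0.747, 0.664, 0.002]
wrist_force: [-0.4, -0.2, 0.3]
opening: 1.004
t 3.2 p [0.5072 0.0833 0.101 ] open 1.004 F [-0.4 -0.2  0.3] q [-0.07  0.2   1.87  0.    1.06  0.05]
travel now-axes [-0.016 -0.006  0.006]  target-axes [-0.016 -0.006  0.006]  dr [ 0.009 -0.004  0.009]
```

```bash
python3 -m handwheel '[{"travel":[0,0,0],"dr":[0,0,0]},{"travel":[0,0,0],"dr":[0,0,0]},{"travel":[0,0,0],"dr":[0,0,0]},{"travel":[0,0,0],"dr":[0,0,0]},{"travel":[0,0,0],"dr":[0,0,0]},{"travel":[0,0,0],"dr":[0,0,0]},{"travel":[0,0,0],"dr":[0,0,0]},{"travel":[0,0,0],"dr":[0,0,0]}]' -1;python3 d.py .506 .081 .18 -7
```

```text
time_s: 3.87
eef_pos: [0.5089, 0.0831, 0.1033]
eef_rot: [0.002, 0.747, 0.664, 0.004]
wrist_force: [0.9, -0.3, -1.2]
opening: 0.125
t 3.87 p [0.5089 0.0831 0.1033] open 0.125 F [ 0.9 -0.3 -1.2] q [-0.07  0.2   1.87  0.    1.07  0.05]
travel now-axes [-0.015 -0.013 -0.511]  target-axes [-0.016 -0.017 -0.511]  dr [ 0.016 -0.005  0.009]
```

```bash
python3 -m handwheel '[{"travel":[0,0,-0.1],"dr":[0,0,0]},{"travel":[0,0,-0.2],"dr":[0,0,0]},{"travel":[0,0,-0.25],"dr":[0,0,0]},{"travel":[0,0,-0.25],"dr":[0,0,0]},{"travel":[0,0,-0.25],"dr":[0,0,0]},{"travel":[0,0,-0.15],"dr":[0,0,0]},{"travel":[0,0,-0.1],"dr":[0,0,0]}]';python3 d.py .5526 -.289 .27 -115.7
```

```text
time_s: 4.45
eef_pos: [0.502, 0.0829, 0.2994]
eef_rot: [-0.004, 0.748, 0.664, -0.002]
wrist_force: [1.2, -0.5, -1.9]
opening: 0.125
t 4.45 p [0.502  0.0829 0.2994] open 0.125 F [ 1.2 -0.5 -1.9] q [-0.07 -0.02  1.68  0.    1.49  0.05]
travel now-axes [-2.423  0.629  0.187]  target-axes [1.379 2.088 0.196]  dr [-0.014  0.014  3.631]
```

```bash
python3 -m handwheel '[{"travel":[-0.2,0.05,0],"dr":[0,0,0]},{"travel":[-0.24,0.063,0],"dr":[0,0,0]},{"travel":[-0.24,0.063,0],"dr":[0,0,0]},{"travel":[-0.24,0.063,0],"dr":[0,0,0]},{"travel":[-0.24,0.063,0],"dr":[0,0,0]},{"travel":[-0.24,0.063,0],"dr":[0,0,0]},{"travel":[-0.24,0.063,0],"dr":[0,0,0]},{"travel":[-0.24,0.063,0],"dr":[0,0,0]},{"travel":[-0.24,0.063,0],"dr":[0,0,0]},{"travel":[-0.2,0.05,0],"dr":[0,0,0]},{"travel":[-0.05,0.01,0],"dr":[0,0,0]}]';python3 d.py .5526 -.289 .27 -115.7
python3 -m handwheel '[{"travel":[0,0,0],"dr":[0,0,0.2]},{"travel":[0,0,0],"dr":[0,0,0.23]},{"travel":[0,0,0],"dr":[0,0,0.23]},{"travel":[0,0,0],"dr":[0,0,0.23]},{"travel":[0,0,0],"dr":[0,0,0.23]},{"travel":[0,0,0],"dr":[0,0,0.23]},{"travel":[0,0,0],"dr":[0,0,0.23]},{"travel":[0,0,0],"dr":[0,0,0.23]},{"travel":[0,0,0],"dr":[0,0,0.23]},{"travel":[0,0,0],"dr":[0,0,0.23]},{"travel":[0,0,0],"dr":[0,0,0.23]},{"travel":[0,0,0],"dr":[0,0,0.23]},{"travel":[0,0,0],"dr":[0,0,0.23]},{"travel":[0,0,0],"dr":[0,0,0.23]},{"travel":[0,0,0],"dr":[0,0,0.23]},{"travel":[0,0,0],"dr":[0,0,0.15]}]';python3 d.py .5526 -.289 .27 -115.7
```

```text
time_s: 5.37
eef_pos: [0.556, -0.2935, 0.3044]
eef_rot: [0.0, 0.744, 0.668, 0.002]
wrist_force: [-0.8, 0.9, -0.4]
opening: 0.128
t 5.37 p [ 0.556  -0.2935  0.3044] open 0.128 F [-0.8  0.9 -0.4] q [-0.68  0.25  1.38  0.    1.51 -0.57]
travel now-axes [ 0.027 -0.026  0.229]  target-axes [-0.033 -0.017  0.229]  dr [-2.000e-03 -1.000e-02  3.649e+00]
time_s: 6.7
eef_pos: [0.5525, -0.2879, 0.296]
eef_rot: [-0.007, 0.971, -0.238, -0.006]
wrist_force: [-0.2, -0.2, -0.2]
opening: 0.124
t 6.7 p [ 0.5525 -0.2879  0.296 ] open 0.124 F [-0.2 -0.2 -0.2] q [-0.67  0.25  1.39  0.01  1.51  1.38]
travel now-axes [0.006 0.008 0.173]  target-axes [0.003 0.006 0.174]  dr [-0.02   0.029 -0.061]
```

```bash
python3 -m handwheel '[{"travel":[0,0,0.15],"dr":[-0.02,0.03,-0.06]},{"travel":[0,0,0.15],"dr":[0,0,0]},{"travel":[0,0,0.03],"dr":[0,0,0]},{"travel":[0,0,0],"dr":[0,0,0]}]';python3 d.py .5526 -.289 .178 -115.7
python3 - <<'E'
from h import *
crop([viewer.camera("scene"),viewer.camera("top")],[(100,100,140,150),(350,120,140,120)],2.2,"pics/c4.png")
E
```

```text
time_s: 7.03
eef_pos: [0.5528, -0.2853, 0.2459]
eef_rot: [0.0, 0.975, -0.224, 0.001]
wrist_force: [-0.6, 0.3, -0.7]
opening: 0.125
t 7.03 p [ 0.5528 -0.2853  0.2459] open 0.125 F [-0.6  0.3 -0.7] q [-0.67  0.27  1.47  0.    1.4   1.36]
travel now-axes [0.009 0.023 0.453]  target-axes [0.01  0.023 0.453]  dr [-0.    -0.004 -0.006]
```

View pics/c4.png

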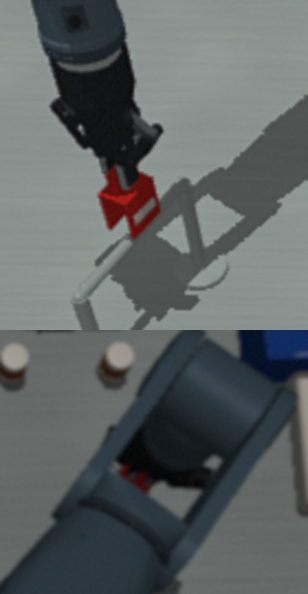

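The scene crop shows the saddle upright in the jaws with its open channel along the bar, directly over it (crop (130,215)). Lowering in two stages and watching the force.

```bash
python3 -m handwheel '[{"travel":[0.01,0.023,0.05],"dr":[0,0,0]},{"travel":[0,0,0.08],"dr":[0,0,0]},{"travel":[0,0,0.08],"dr":[0,0,0]},{"travel":[0,0,0.03],"dr":[0,0,0]},{"travel":[0,0,0],"dr":[0,0,0]}]';python3 d.py .5526 -.289 .178 -115.7
```

```text
time_s: 7.55
eef_pos: [0.5549, -0.2916, 0.2118]
eef_rot: [0.002, 0.975, -0.224, 0.005]
wrist_force: [-1.1, -0.1, -0.4]
opening: 0.123
t 7.55 p [ 0.5549 -0.2916  0.2118] open 0.123 F [-1.1 -0.1 -0.4] q [-0.67  0.3   1.5   0.    1.33  1.35]
travel now-axes [-0.024 -0.009  0.225]  target-axes [-0.022 -0.009  0.225]  dr [ 0.003 -0.019 -0.006]
```

```bash
python3 -m handwheel '[{"travel":[-0.02,-0.009,0.08],"dr":[0,-0.02,0]},{"travel":[0,0,0.08],"dr":[0,0,0]},{"travel":[0,0,0.06],"dr":[0,0,0]},{"travel":[0,0,0.02],"dr":[0,0,0]},{"travel":[0,0,0],"dr":[0,0,0]}]';python3 d.py .5526 -.289 .178 -115.7
```

```text
time_s: 7.97
eef_pos: [0.554, -0.29, 0.1783]
eef_rot: [0.002, 0.975, -0.224, 0.001]
wrist_force: [-0.3, -0.8, -1.2]
opening: 0.13
t 7.97 p [ 0.554  -0.29    0.1783] open 0.13 F [-0.3 -0.8 -1.2] q [-0.67  0.34  1.53 -0.    1.28  1.35]
travel now-axes [-0.011 -0.002  0.002]  target-axes [-0.011 -0.002  0.002]  dr [ 0.006 -0.005 -0.006]
```

```bash
python3 -m handwheel '[{"travel":[0,0,0],"dr":[0,0,0]},{"travel":[0,0,0],"dr":[0,0,0]},{"travel":[0,0,0],"dr":[0,0,0]},{"travel":[0,0,0],"dr":[0,0,0]},{"travel":[0,0,0],"dr":[0,0,0]},{"travel":[0,0,0],"dr":[0,0,0]},{"travel":[0,0,-0.1],"dr":[0,0,0]},{"travel":[0,0,-0.2],"dr":[0,0,0]},{"travel":[0,0,-0.25],"dr":[0,0,0]},{"travel":[0,0,-0.25],"dr":[0,0,0]},{"travel":[0,0,-0.1],"dr":[0,0,0]},{"travel":[0,0,0],"dr":[0,0,0]}]' 1;python3 d.py .553 -.013 .25 -7
python3 - <<'E'
from h import *
crop([viewer.camera("scene"),viewer.camera("top")],[(100,100,140,150),(350,120,140,120)],2.2,"pics/c5.png")
E
```

```text
time_s: 8.97
eef_pos: [0.5517, -0.2878, 0.3108]
eef_rot: [-0.001, 0.975, -0.224, -0.004]
wrist_force: [0.3, -0.2, 0.0]
opening: 0.993
t 8.97 p [ 0.5517 -0.2878  0.3108] open 0.993 F [ 0.3 -0.2  0. ] q [-0.67  0.24  1.38 -0.    1.53  1.35]
travel now-axes [-0.789 -1.652  0.412]  target-axes [ 1.819 -0.215  0.406]  dr [-0.016  0.012 -3.63 ]
```

View pics/c5.png

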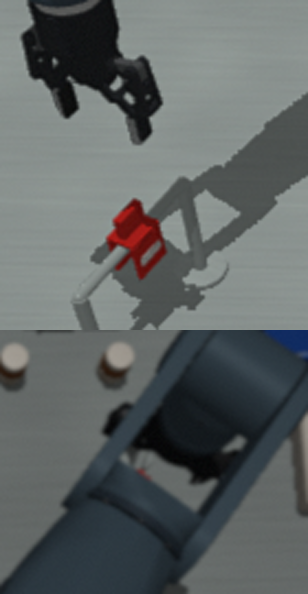

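The scene crop shows the saddle hanging upright over the bar at crop (135,240), released, with the gripper clear of it. Now to the knob.

```bash
python3 -m handwheel '[{"travel":[0,0,0],"dr":[0,0,-0.2]},{"travel":[0,0,0],"dr":[0,0,-0.23]},{"travel":[0,0,0],"dr":[0,0,-0.23]},{"travel":[0,0,0],"dr":[0,0,-0.23]},{"travel":[0,0,0],"dr":[0,0,-0.23]},{"travel":[0,0,0],"dr":[0,0,-0.23]},{"travel":[0,0,0],"dr":[0,0,-0.23]},{"travel":[0,0,0],"dr":[0,0,-0.23]},{"travel":[0,0,0],"dr":[0,0,-0.23]},{"travel":[0,0,0],"dr":[0,0,-0.23]},{"travel":[0,0,0],"dr":[0,0,-0.23]},{"travel":[0,0,0],"dr":[0,0,-0.23]},{"travel":[0,0,0],"dr":[0,0,-0.23]},{"travel":[0,0,0],"dr":[0,0,-0.23]},{"travel":[0,0,0],"dr":[0,0,-0.23]},{"travel":[0,0,0],"dr":[0,0,-0.2]}]';python3 d.py .553 -.013 .2 -8
python3 -m handwheel '[{"travel":[0.2,-0.02,0],"dr":[0,0,0]},{"travel":[0.24,-0.03,0],"dr":[0,0,0]},{"travel":[0.24,-0.03,0],"dr":[0,0,0]},{"travel":[0.24,-0.03,0],"dr":[0,0,0]},{"travel":[0.24,-0.03,0],"dr":[0,0,0]},{"travel":[0.24,-0.03,0.1],"dr":[0,0,0]},{"travel":[0.2,-0.03,0.15],"dr":[0,0,0]},{"travel":[0.05,0,0.15],"dr":[0,0,0]},{"travel":[0,0,0],"dr":[0,0,0]}]';python3 d.py .553 -.013 .2 -8
```

```text
time_s: 10.4
eef_pos: [0.5352, -0.2755, 0.2573]
eef_rot: [-0.041, 0.726, 0.686, -0.007]
wrist_force: [0.4, -0.1, 0.6]
opening: 0.998
t 10.4 p [ 0.5352 -0.2755  0.2573] open 0.998 F [ 0.4 -0.1  0.6] q [-0.67  0.28  1.44 -0.    1.51 -0.61]
travel now-axes [1.735 0.048 0.46 ]  target-axes [ 1.75  -0.126  0.382]  dr [-0.136 -0.082  0.158]
time_s: 11.15
eef_pos: [0.4999, -0.0108, 0.1864]
eef_rot: [-0.058, 0.725, 0.686, -0.013]
wrist_force: [-1.7, -0.2, -0.4]
opening: 1.007
t 11.15 p [ 0.4999 -0.0108  0.1864] open 1.007 F [-1.7 -0.2 -0.4] q [-0.28  0.13  1.76  0.04  1.36 -0.24]
travel now-axes [ 0.012  0.343 -0.126]  target-axes [ 0.035  0.353 -0.091]  dr [-0.202 -0.108  0.159]
```

```bash
python3 -m handwheel '[{"travel":[0.02,0.17,-0.05],"dr":[-0.2,-0.11,0.16]},{"travel":[0,0.17,0],"dr":[0,0,0]},{"travel":[0,0.01,0],"dr":[0,0,0]},{"travel":[0,0,0],"dr":[0,0,0]}]';python3 d.py .553 -.013 .16 -8
```

```text
time_s: 11.48
eef_pos: [0.5488, -0.0126, 0.1833]
eef_rot: [-0.013, 0.751, 0.66, -0.007]
wrist_force: [-0.7, 0.5, 0.5]
opening: 1.0
t 11.48 p [ 0.5488 -0.0126  0.1833] open 1.0 F [-0.7  0.5  0.5] q [-0.24  0.19  1.7   0.    1.28 -0.11]
travel now-axes [0.    0.033 0.155]  target-axes [0.001 0.028 0.155]  dr [-0.055 -0.011  0.019]
```

```bash
python3 -m handwheel '[{"travel":[0,0.03,0.06],"dr":[-0.05,-0.01,0.02]},{"travel":[0,0,0.08],"dr":[0,0,0]},{"travel":[0,0,0],"dr":[0,0,0]}]';python3 d.py .553 -.013 .11 -8
python3 - <<'E'
from h import *
crop([viewer.camera("scene"),viewer.camera("top")],[(210,130,140,110),(235,150,140,110)],2.6,"pics/c6.png")
E
```

```text
time_s: 11.73
eef_pos: [0.5517, -0.0154, 0.1602]
eef_rot: [-0.002, 0.756, 0.655, -0.002]
wrist_force: [-0.9, 0.1, -0.9]
opening: 1.002
t 11.73 p [ 0.5517 -0.0154  0.1602] open 1.002 F [-0.9  0.1 -0.9] q [-0.24  0.21  1.73 -0.    1.21 -0.1 ]
travel now-axes [0.017 0.008 0.335]  target-axes [0.017 0.006 0.335]  dr [-0.011 -0.    -0.005]
```

View pics/c6.png

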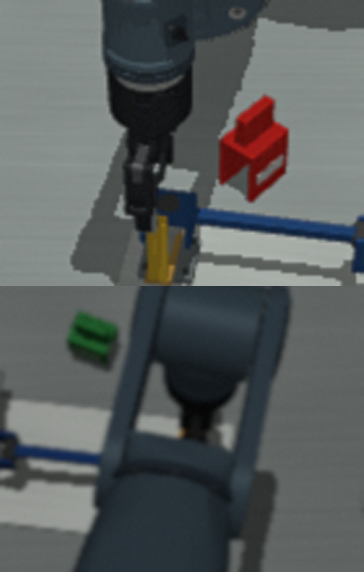

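Run:
```python
from h import *
c=viewer.get_calibration("scene")
def pr(p):
    x=np.array(c["camera_matrix"])@(np.array(c["R"])@np.array(p)+c["t"]);return x[:2]/x[2]
t=np.radians(-8);d=np.array([np.cos(t),np.sin(t),0])
print("finger tip outer",pr(np.array([.5517,-.0154,.173])+d*.05),"knob at .553,-.013,.140",pr([.553,-.013,.14]))
s=cv2.imread("pics/scene0.png").astype(int);m=(s[...,1]>90)&(s[...,0]<70)&(s[...,2]>140)
v,u=np.nonzero(m[205:250,255:300]);print([(r+205,u[v==r].min()+255,u[v==r].max()+255) for r in sorted(set(v))][:12])
```

```text
finger tip outer [264.92860117 219.89747636] knob at .553,-.013,.140 [269.8780685  214.47479741]
[(np.int64(213), np.int64(267), np.int64(273)), (np.int64(214), np.int64(267), np.int64(273)), (np.int64(215), np.int64(266), np.int64(273)), (np.int64(216), np.int64(272), np.int64(272)), (np.int64(225), np.int64(277), np.int64(277)), (np.int64(226), np.int64(276), np.int64(277)), (np.int64(227), np.int64(276), np.int64(277)), (np.int64(228), np.int64(276), np.int64(276)), (np.int64(229), np.int64(275), np.int64(276)), (np.int64(230), np.int64(275), np.int64(276)), (np.int64(231), np.int64(275), np.int64(276)), (np.int64(232), np.int64(275), np.int64(276))]
```

The scene crop has the near finger tip at full-frame (265,217), with the knob right behind it at (270,214). Projecting the TCP predicts (265,220), so the two agree. Descending to grasp.

```bash
python3 -m handwheel '[{"travel":[0.017,0.006,0.1],"dr":[-0.01,0,0]},{"travel":[0,0,0.1],"dr":[0,0,0]},{"travel":[0,0,0.1],"dr":[0,0,0]},{"travel":[0,0,0.05],"dr":[0,0,0]},{"travel":[0,0,0],"dr":[0,0,0]}]';python3 d.py .553 -.013 .11 -8
```

```text
time_s: 12.25
eef_pos: [0.5559, -0.015, 0.1119]
eef_rot: [0.002, 0.756, 0.655, 0.002]
wrist_force: [1.3, 0.1, -1.4]
opening: 0.996
t 12.25 p [ 0.5559 -0.015   0.1119] open 0.996 F [ 1.3  0.1 -1.4] q [-0.24  0.27  1.76  0.    1.11 -0.1 ]
travel now-axes [ 0.011 -0.021  0.012]  target-axes [ 0.011 -0.021  0.012]  dr [ 0.012  0.001 -0.007]
```

```bash
python3 -m handwheel '[{"travel":[0,0,0.012],"dr":[0,0,0]},{"travel":[0,0,0],"dr":[0,0,0]},{"travel":[0,0,0],"dr":[0,0,0]},{"travel":[0,0,0],"dr":[0,0,0]},{"travel":[0,0,0],"dr":[0,0,0]},{"travel":[0,0,0],"dr":[0,0,0]},{"travel":[0,0,0],"dr":[0,0,0]},{"travel":[0,0,0],"dr":[0,0,0]}]' -1;python3 d.py .5867 -.0177 .11 -8
```

```text
time_s: 12.92
eef_pos: [0.5553, -0.0155, 0.1137]
eef_rot: [0.002, 0.756, 0.655, 0.001]
wrist_force: [-5.1, -1.1, 1.3]
opening: 0.127
t 12.92 p [ 0.5553 -0.0155  0.1137] open 0.127 F [-5.1 -1.1  1.3] q [-0.24  0.27  1.76 -0.    1.11 -0.1 ]
travel now-axes [0.015 0.209 0.025]  target-axes [0.014 0.209 0.025]  dr [ 0.008  0.002 -0.006]
```

```bash
python3 -m handwheel '[{"travel":[0,0.05,0],"dr":[0,0,0]},{"travel":[0,0.06,0],"dr":[0,0,0]},{"travel":[0,0.06,0],"dr":[0,0,0]},{"travel":[0,0.05,0],"dr":[0,0,0]},{"travel":[0,0,0],"dr":[0,0,0]}]';python3 d.py .5867 -.0177 .1137 -8
```

```text
time_s: 13.33
eef_pos: [0.5816, -0.0193, 0.1131]
eef_rot: [-0.004, 0.755, 0.655, -0.005]
wrist_force: [-12.0, 0.0, 10.2]
opening: 0.128
t 13.33 p [ 0.5816 -0.0193  0.1131] open 0.128 F [-12.    0.   10.2] q [-0.24  0.34  1.67 -0.    1.15 -0.09]
travel now-axes [ 0.015  0.032 -0.004]  target-axes [ 0.015  0.032 -0.004]  dr [-0.025  0.004 -0.005]
```

```bash
python3 -m handwheel '[{"travel":[0,0.04,-0.005],"dr":[-0.02,0,0]},{"travel":[0,0.03,0],"dr":[0,0,0]},{"travel":[0,0.015,0],"dr":[0,0,0]}]';python3 d.py .5867 -.0177 .1137 -8
```

```text
time_s: 13.58
eef_pos: [0.587, -0.02, 0.1129]
eef_rot: [-0.007, 0.755, 0.655, -0.008]
wrist_force: [-14.9, 0.5, 11.9]
opening: 0.127
t 13.58 p [ 0.587  -0.02    0.1129] open 0.127 F [-14.9   0.5  11.9] q [-0.23  0.35  1.65 -0.    1.16 -0.09]
travel now-axes [ 0.015 -0.004 -0.005]  target-axes [ 0.015 -0.004 -0.005]  dr [-0.04   0.005 -0.003]
```

```bash
python3 -m handwheel '[{"travel":[0.003,0.006,-0.025],"dr":[0,-0.03,0]},{"travel":[0.006,0.006,-0.045],"dr":[0,-0.06,0]},{"travel":[0.006,0.006,-0.045],"dr":[0,-0.06,0]},{"travel":[0.006,0.006,-0.045],"dr":[0,-0.06,0]},{"travel":[0.006,0.006,-0.045],"dr":[0,-0.06,0]},{"travel":[0.006,0.006,-0.045],"dr":[0,-0.06,0]},{"travel":[0.006,0.006,-0.045],"dr":[0,-0.06,0]}]';python3 d.py .591 .0091 .192 -8 -24
```

```text
time_s: 14.17
eef_pos: [0.5795, -0.0111, 0.1479]
eef_rot: [0.048, 0.75, 0.652, -0.1]
wrist_force: [-10.4, -1.8, 1.8]
opening: 0.126
t 14.17 p [ 0.5795 -0.0111  0.1479] open 0.126 F [-10.4  -1.8   1.8] q [-0.11  0.35  1.59 -0.22  1.27  0.11]
travel now-axes [ 0.078  0.039 -0.321]  target-axes [ 0.012  0.057 -0.327]  dr [-0.111 -0.389  0.022]
```

```bash
python3 -m handwheel '[{"travel":[0.009,0.012,-0.045],"dr":[-0.015,-0.055,0]},{"travel":[0.009,0.012,-0.045],"dr":[-0.015,-0.055,0]},{"travel":[0.009,0.012,-0.045],"dr":[-0.015,-0.055,0]},{"travel":[0.009,0.012,-0.045],"dr":[-0.015,-0.055,0]},{"travel":[0.009,0.012,-0.045],"dr":[-0.015,-0.055,0]},{"travel":[0.009,0.012,-0.045],"dr":[-0.015,-0.055,0]},{"travel":[0.009,0.012,-0.045],"dr":[-0.015,-0.055,0]}]';python3 d.py .589 .0091 .192 -8 -24
python3 - <<'E'
from h import *
crop([viewer.camera("scene"),viewer.camera("top")],[(110,130,270,140),(235,150,140,40)],2.6,"pics/c7.png")
E
```

```text
time_s: 14.75
eef_pos: [0.5843, 0.0062, 0.1878]
eef_rot: [0.13, 0.735, 0.642, -0.174]
wrist_force: [-11.8, -3.2, 2.7]
opening: 0.126
t 14.75 p [0.5843 0.0062 0.1878] open 0.126 F [-11.8  -3.2   2.7] q [ 0.03  0.37  1.53 -0.43  1.38  0.28]
travel now-axes [ 0.009  0.027 -0.036]  target-axes [ 0.01   0.028 -0.035]  dr [-0.057  0.036  0.022]Traceback (most recent call last):
  File "<stdin>", line 2, in <module>
  File "h.py", line 14, in crop
    cv2.imwrite(name,np.vstack(o))
                     ~~~~~~~~~^^^
    return _nx.concatenate(arrs, 0, dtype=dtype, casting=casting)
           ~~~~~~~~~~~~~~~^^^^^^^^^^^^^^^^^^^^^^^^^^^^^^^^^^^^^^^
ValueError: all the input array dimensions except for the concatenation axis must match exactly, but along dimension 1, the array at index 0 has size 702 and the array at index 1 has size 364
```

```bash
python3 -m handwheel '[{"travel":[0.006,0.015,-0.045],"dr":[-0.02,-0.02,0.01]},{"travel":[0.006,0.01,-0.03],"dr":[-0.02,0,0.01]},{"travel":[0,0.005,-0.01],"dr":[0,0,0]},{"travel":[0,0,0],"dr":[0,0,0]},{"travel":[0,0,0],"dr":[0,0,0]},{"travel":[0,0,0],"dr":[0,0,0]}]';python3 d.py .589 .0091 .192 -8 -24
python3 - <<'E'
from h import *
crop([viewer.camera("scene")],[(110,130,270,140)],2.6,"pics/c7.png")
E
python3 d.py .589 .0091 .192 -8 -24
```

```text
time_s: 15.35
eef_pos: [0.5764, 0.0106, 0.1931]
eef_rot: [0.134, 0.736, 0.638, -0.185]
wrist_force: [-9.4, -2.4, 2.0]
opening: 0.126
t 15.35 p [0.5764 0.0106 0.1931] open 0.126 F [-9.4 -2.4  2. ] q [ 0.05  0.36  1.53 -0.45  1.4   0.3 ]
travel now-axes [0.004 0.085 0.002]  target-axes [0.005 0.085 0.006]  dr [-0.078  0.078  0.011]
t 15.4 p [0.5762 0.0106 0.193 ] open 0.123 F [-9.5 -2.7  1.8] q [ 0.05  0.36  1.53 -0.45  1.4   0.3 ]
travel now-axes [0.004 0.086 0.001]  target-axes [0.005 0.086 0.005]  dr [-0.078  0.079  0.011]
```

View pics/c7.png

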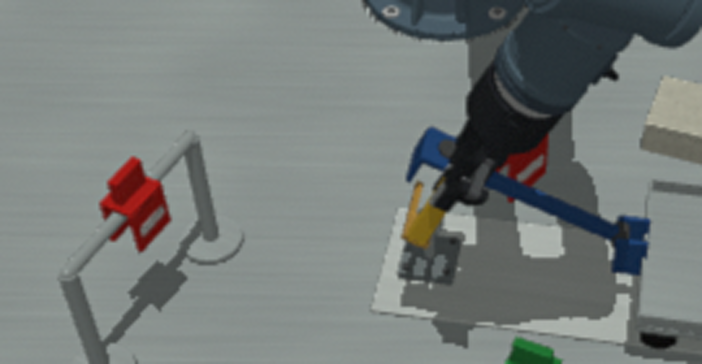

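Run:
```python
from h import *
c=viewer.get_calibration("scene")
for th in(0,.3,.36,.42,.46):
    a=-.2*np.cos(th)+.013*np.sin(th);p=np.array([.5202+a*.139,.193+a*.99,.085+.2*np.sin(th)+.013*np.cos(th)])
    x=np.array(c["camera_matrix"])@(np.array(c["R"])@p+c["t"]);print(th,np.round(x[:2]/x[2],1))
o=ctrl.get_obs();print(np.abs(o["dq"]).max(),o["wrist_force"])
```

```text
0 [274.1 208.4]
0.3 [278.5 193.6]
0.36 [280.3 190.8]
0.42 [282.3 188. ]
0.46 [283.7 186.2]
0.006010799851397078 [-9.50785132 -2.73388132  1.80206152]
```

The head disc, measured at scene (282,187.7), gives a tongue angle of about 0.42 rad. The crop shows the saddle still on the rail and the knob held with the tongue up. The arm is still, so I'm handing in.

```bash
python3 -c "
from bench import ctrl;print(ctrl.hand_in())"
```

```text
the job is handed in; nothing more can be done
None
```

I hung the red marker over the rail and let go, pulled the latch out with the tongue still down, then raised the tongue by its knob. I handed in at about 15.4 s with the knob still gripped; no verdict was reported.

- **Marker:** the last picture shows it upright over the bar, with one leg on each side and nothing touching it. I judged this by eye and did not measure its seat height or position.
- **Latch:** it was pulled about 32 mm, judged from tool travel (with a wrist force of about 15 N), before I lifted. During the lift and hold it crept back about 11 mm, with the tongue already rising.
- **Tongue:** the coupler head in the last scene picture fits a tongue angle of about 0.42 rad, or about 83 mm of rise. The TCP rose 80 mm, which agrees. The arm was still, with joint speeds under 0.01 rad/s.
- **Bystanders:** I never moved near the vials, carton or dish. I did not measure whether any of them had shifted.

My two-view position fixes disagreed by 1 to 5 mm, worst for the marker fin at first (about 3 mm on a second try). The jaw opening and the rail's clearance covered that.

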